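# Comb the wooden strips together in the galley

## Task

Pick up the rake and, with its tines only, comb the four scattered wooden strips along the galley up against the sprung stop at its closed end, so that they lie flat, parallel to the stop and close side by side. Press the pack against the stop with about 10 N (never more than 18 N) and hold that push for a second, then draw the rake away gently and stand it back on its board on tines and foot. Do not touch the strips with the gripper, do not jam the rake against the tray, and leave everything else on the table alone.

Things in the scene. Friction and masses are not known exactly. Their poses are not given: they have to be found in the camera images.
- galley: Galley: fixed steel tray on the table, 340 mm (x) by 210 mm (y), floor 3 mm thick; walls 5 mm thick, 19 mm high along both long sides (200 mm clear between them) and across the +x end; the -x end is open. Origin: centre of the underside, +x towards the closed end, z up.
- stop_line (a point): Point on the galley floor, 115 mm from the galley's origin along +x; axes as the galley's. About here stands the sprung stop: a wooden bar across the tray, 190 mm long, 12 mm thick, 16 mm high. Its front face is locked anywhere from 10 mm before to 10 mm beyond this point, not measured. It yields along +x on springs, about 3 N per mm, 18 mm at most, and comes back when let go.
- rake_grip (a point): Rake's grip point: centre of its wooden handle (22 mm wide along y, 20 mm high, from 60 mm behind to 75 mm ahead of this point), 36 mm above the tine tips; x ahead to the head, z up. The head is a bar 150 mm long (y), 80 mm ahead, its underside 27 mm above the tips; the tines' front faces are 84 mm ahead, the bar's front face 88 mm.
- rake: The same rake, origin 36 mm straight below the grip point, level with the tine tips, same axes. Eight round steel tines 8 mm thick point down from the head, 18 mm apart (gaps narrower than a strip). A steel foot 45 mm behind, as long as the tines, lets it stand level by itself. About 0.22 kg.
- board: Parking board of the rake: fixed plywood plate 200 mm (x) by 220 mm (y), 8 mm thick, on the table. Origin: centre of the underside, z up. The rake starts standing on it.
- strip0_mid (a point): Wooden strip 1 of four alike: 120 mm long (along its y), 12 mm wide (x), 14 mm high (z), about 30 g, lying flat on the galley floor at some slant. This point is its centre, half-way up.
- strip0: The same strip 1; this origin is the centre of its underside.
- strip1_mid (a point): Wooden strip 2 of four alike: 120 mm long (along its y), 12 mm wide (x), 14 mm high (z), about 30 g, lying flat on the galley floor at some slant. This point is its centre, half-way up.
- strip1: The same strip 2; this origin is the centre of its underside.
- strip2_mid (a point): Wooden strip 3 of four alike: 120 mm long (along its y), 12 mm wide (x), 14 mm high (z), about 30 g, lying flat on the galley floor at some slant. This point is its centre, half-way up.
- strip2: The same strip 3; this origin is the centre of its underside.
- strip3_mid (a point): Wooden strip 4 of four alike: 120 mm long (along its y), 12 mm wide (x), 14 mm high (z), about 30 g, lying flat on the galley floor at some slant. This point is its centre, half-way up.
- strip3: The same strip 4; this origin is the centre of its underside.
- typeblock: Bystander, not part of the job: wooden type block 60 x 45 x 23 mm beside the galley. Origin: underside centre.
- quoinkey: Bystander, not part of the job: T-shaped steel key, shaft 90 mm long along x, cross bar 60 mm at its -x end, 10 mm thick, beside the galley. Origin: underside centre.
- gauge: Bystander, not part of the job: brass gauge, 150 x 22 x 6 mm, its long side along x, with an upturned end 14 mm high, beside the galley on the robot's side. Origin: underside centre.
- brayer: Bystander, not part of the job: hand roller lying on the table: black roller 44 mm thick and 110 mm wide centred 50 mm ahead (+x) of the origin, wooden handle behind. Origin: underside.
- inktin: Bystander, not part of the job: closed round ink tin, 80 mm across, 55 mm high. Origin: underside centre.
- mug: Bystander, not part of the job: white mug, 76 mm across, 85 mm high. Origin: underside centre.
Mind the look-alikes: they are no part of the job. What is shaped like the rake but orange is not meant.

How it is judged (in metres and radians):
On the way, in this order (a step that is already met when the one before it is completed fails the run):
1. the rake is lifted clear of its board (z of rake_grip in the frame of board above 0.065 m), for 0.1 s.
2. the four strips lie parallel and close together against the stop while the rake presses on the pack with 6 to 15 N, for half a second (angle between the y axis of each of strip0_mid, strip1_mid, strip2_mid, strip3_mid and the y axis of galley, either way round below 0.07 rad and z of strip0_mid in the frame of galley between 0.006 and 0.014 m and x of strip0_mid in the frame of galley between 0.052 and 0.13 m and y of strip0_mid in the frame of galley between -0.1 and 0.1 m and z of strip1_mid in the frame of galley between 0.006 and 0.014 m and x of strip1_mid in the frame of galley between 0.052 and 0.13 m and y of strip1_mid in the frame of galley between -0.1 and 0.1 m and x of strip1_mid in the frame of strip0_mid between -0.042 and 0.042 m and z of strip2_mid in the frame of galley between 0.006 and 0.014 m and x of strip2_mid in the frame of galley between 0.052 and 0.13 m and y of strip2_mid in the frame of galley between -0.1 and 0.1 m and x of strip2_mid in the frame of strip0_mid between -0.042 and 0.042 m and x of strip2_mid in the frame of strip1_mid between -0.042 and 0.042 m and z of strip3_mid in the frame of galley between 0.006 and 0.014 m and x of strip3_mid in the frame of galley between 0.052 and 0.13 m and y of strip3_mid in the frame of galley between -0.1 and 0.1 m and x of strip3_mid in the frame of strip0_mid between -0.042 and 0.042 m and x of strip3_mid in the frame of strip1_mid between -0.042 and 0.042 m and x of strip3_mid in the frame of strip2_mid between -0.042 and 0.042 m and (contact force between rake and strip0 above 6 N or contact force between rake and strip1 above 6 N or contact force between rake and strip2 above 6 N or contact force between rake and strip3 above 6 N) and contact force between rake and strip0 below 15 N and contact force between rake and strip1 below 15 N and contact force between rake and strip2 below 15 N and contact force between rake and strip3 below 15 N), for 0.5 s.
At the end, for the whole second after the job is handed in: The strips lie flat, within 0.07 rad of parallel to the stop, outermost centres at most 42 mm apart (36 is tight), centres 52 to 130 mm along the galley's +x; the rake stands upright on the board, grip point within 70 mm of its centre along each axis; all at rest (angle between the y axis of each of strip0_mid, strip1_mid, strip2_mid, strip3_mid and the y axis of galley, either way round below 0.07 rad and z of strip0_mid in the frame of galley between 0.006 and 0.014 m and x of strip0_mid in the frame of galley between 0.052 and 0.13 m and y of strip0_mid in the frame of galley between -0.1 and 0.1 m and z of strip1_mid in the frame of galley between 0.006 and 0.014 m and x of strip1_mid in the frame of galley between 0.052 and 0.13 m and y of strip1_mid in the frame of galley between -0.1 and 0.1 m and x of strip1_mid in the frame of strip0_mid between -0.042 and 0.042 m and z of strip2_mid in the frame of galley between 0.006 and 0.014 m and x of strip2_mid in the frame of galley between 0.052 and 0.13 m and y of strip2_mid in the frame of galley between -0.1 and 0.1 m and x of strip2_mid in the frame of strip0_mid between -0.042 and 0.042 m and x of strip2_mid in the frame of strip1_mid between -0.042 and 0.042 m and z of strip3_mid in the frame of galley between 0.006 and 0.014 m and x of strip3_mid in the frame of galley between 0.052 and 0.13 m and y of strip3_mid in the frame of galley between -0.1 and 0.1 m and x of strip3_mid in the frame of strip0_mid between -0.042 and 0.042 m and x of strip3_mid in the frame of strip1_mid between -0.042 and 0.042 m and x of strip3_mid in the frame of strip2_mid between -0.042 and 0.042 m and angle between rake_grip's own z axis and vertical below 0.1 rad and z of rake_grip in the frame of board between 0.039 and 0.05 m and x of rake_grip in the frame of board between -0.07 and 0.07 m and y of rake_grip in the frame of board between -0.07 and 0.07 m and linear speed of each of rake, strip0, strip1, strip2, strip3 below 0.01 m/s); the robot touches nothing.
It fails at once if a strip is pressed by the rake with more than 18 N (contact force between rake and strip0 above 18 N or contact force between rake and strip1 above 18 N or contact force between rake and strip2 above 18 N or contact force between rake and strip3 above 18 N).
It fails at once if a strip is touched by the gripper or arm (contact force between any of the fingers, the arm and strip0 above 0.3 N or contact force between any of the fingers, the arm and strip1 above 0.3 N or contact force between any of the fingers, the arm and strip2 above 0.3 N or contact force between any of the fingers, the arm and strip3 above 0.3 N).
It fails at once if the rake is jammed against the galley with more than 25 N (contact force between rake and galley above 25 N).
It fails at once if a bystander is moved by more than 20 mm (distance of any of typeblock, quoinkey, gauge, brayer, inktin, mug from where it was at the start of the episode above 0.02 m).
It also fails if it takes over 72 s, if anything falls off the work surface, if the arm or the gripper's body presses on something with over 40 N, if the wrist force passes 120 N, or if a joint passes its speed limit or range.

## Robot

A 6-joint arm with a two-finger parallel gripper is mounted at the origin on the work surface. World frame = base frame: x ahead of the robot, y to its left, z up, the work surface at z = 0. Lengths are in m, angles in degrees, forces in N, time in s.
With the tool pointing down it reaches from about 0.375 to 0.9 m from the base axis. Payload 3.1 kg.
Tool frame: the origin (TCP) lies at the very end of the fingers, on their centre line; the grasp point (between the pads) lies behind it (bot.grip_depth is the z of the grasp point in the tool frame, in m); z points along the fingers, y is the direction in which the jaws open and shut (so a half turn about z gives the same grasp; the last joint's range is limited). The gripper opens to 87 mm and grips with 3 to 60 N. Pads are 19 mm wide; open, the fingers measure 117 mm over their backs; the gripper's body (75 mm by 190 mm) begins 51 mm behind the grasp point.
Start: joints at [-84.196, 30.224, 82.088, -0, 67.689, -10.227], TCP at [0.173, -0.601, 0.223] pointing down, gripper open.
Joint ranges: [-176.69, 176.69], [-43.24, 126.21], [12.49, 139.97], [-82, 262], [0, 151.66], [-163.58, 163.58]. Speed limits (degrees/s): [159.86, 159.86, 180, 180, 180, 180].

## Interface

Orientations are given as a 3x3 rotation matrix whose columns are the frame's x, y, z axes.
In Python, from rig import bot, vision gives the robot as it stands. The module is installed in compiled form; this text tells all that it offers.
- The arm moves only by the shell command python3 -m jog 'ROWS'. ROWS is JSON, a list of rows, each a list of 3 entries, a list of its own where there are three numbers: the shift along the tool's x, y, z in mm, then the turn, a rotation vector about the tool's x, y, z in degrees, then the closure, from 0 (fully open) to 1 (shut). In form: [[[dx, dy, dz], [wx, wy, wz], fingers], ...]. A call has 1 to 12 rows; each row is the pose to reach, as a shift and turn from the pose commanded when the call began, along the tool's axes at that moment; what a row does not reach only later rows make up. A row lasts 1/12 s, in which the tool goes at most 41.7 mm and 7.16 degrees, less where a joint would pass 70% of its speed; a pose out of reach is approached as far as the arm can. A call with a gripper value outside its range is refused whole. The fingers move at their own pace and stop on an object; the grip force is fixed at half the most. Time passes only in rows, so rows that repeat a pose let the fingers close. It gives the time, the measured TCP pose, the force and the opening at its end, in the units of the state.
- bot.read_state(): the state, without advancing time (a new reading comes with each control period).
- vision.capture(name): name is "scene" or "top" or "wrist"; returns the picture (420x560x3 uint8, red, green, blue); there is no depth.
- vision.camera_info(name): a dict with "intrinsics" (3x3 intrinsics, pixels), "camera_from_world" (4x4, takes a point from world to camera coordinates); the wrist camera has in their place "mount" (4x4, takes a point from camera to tool coordinates, whose origin is the TCP and whose axes are the flange's). Camera axes: x right, y up, looking along -z (the intrinsics and any distortion apply to the point x, -y, -z); pixel columns grow to the right and rows downward; lengths in m; the calibration is good to about 2 mm. A picture is of the moment at which its call begins: read the wrist's pose just before it. camera_info takes no time and is no camera call.
- bot.hand_in(): hands the job in, once; it reports no verdict.
The state is a dict: "time_s": time; "joint_positions": joint angles; "qvel": joint speeds; "tau": joint torques, N m; "position": TCP position; "tcp_rot": TCP orientation; "force": force on the tool from outside, world axes, zero at the start; "moment": the same for the moment, N m; "opening": opening from 0.0 (shut) to 1.0 (fully open).
Only numpy, scipy, OpenCV 4.12 (cv2) and the standard library are available. Lean on these libraries where they do the work, as an engineer would, in place of code of your own. Each camera call takes 0.05 s, during which the arm holds its last target. There are 200 camera calls.

## Working session

There is one attempt and no reset: what is moved stays moved. The work goes in short steps, Python scripts to look and compute and a shell command to move; the robot and the scene stay as the last step left them, time stands still between calls to the robot, and variables do not carry over. Pictures are saved under pics/ and viewed, about 8 in all and at most 12, crops included, and the job is handed in when it is done.

```bash
mkdir -p pics; ls
python3 - <<'E'
from rig import bot, vision
import cv2,numpy as np
print(bot.read_state(), bot.grip_depth)
for n in("scene","top"):
    im=vision.capture(n); cv2.imwrite(f"pics/{n}0.png",im[:,:,::-1]); print(n,vision.camera_info(n))
print(vision.camera_info("wrist"))
E
```

```text
pics
{'time_s': 0.0, 'joint_positions': array([-8.41973898e+01,  3.02776039e+01,  8.21558635e+01,  1.47083142e-03,
        6.76891303e+01, -1.02263832e+01]), 'qvel': array([ 0.04831   , -0.12564203,  0.09793839, -0.11713674, -0.01649951,
        0.05294169]), 'tau': array([ 1.27501571e-04, -4.40043247e+01, -1.76593262e+01,  6.34314143e-02,
        5.82387589e-02, -1.71334655e-04]), 'position': array([ 0.1725478 , -0.5999551 ,  0.22158914]), 'tcp_rot': array([[ 9.61124829e-01,  2.76114155e-01, -1.92703009e-04],
       [ 2.76113927e-01, -9.61122551e-01,  2.13116950e-03],
       [ 4.03234858e-04, -2.10152791e-03, -9.99997710e-01]]), 'force': array([-0.20101323, -0.10173161, -0.57963031]), 'moment': array([0.03517524, 0.00321323, 0.0663463 ]), 'opening': 0.9996493549814862} -0.0187
scene {'intrinsics': array([[379.83812911,   0.        , 279.81107465],
       [  0.        , 379.83812911, 205.13652356],
       [  0.        ,   0.        ,   1.        ]]), 'camera_from_world': array([[-0.34318707,  0.9392367 ,  0.00755288,  0.11677944],
       [-0.79888878, -0.29611547,  0.5235383 ,  0.404
[... 393 characters left out ...]
  [ 0.9806231 , -0.02807224,  0.19388217, -0.50241215],
       [-0.19374742,  0.00746885,  0.98102301, -1.15136125],
       [ 0.        ,  0.        ,  0.        ,  1.        ]])}
{'intrinsics': array([[344.42163022,   0.        , 271.02228655],
       [  0.        , 344.42163022, 209.37434798],
       [  0.        ,   0.        ,   1.        ]]), 'mount': array([[ 8.26988303e-04,  9.59210226e-01,  2.82692516e-01,
         7.77879451e-02],
       [ 9.99999658e-01, -7.98887003e-04, -2.14676492e-04,
        -7.21912357e-04],
       [ 1.99194911e-05,  2.82692597e-01, -9.59210558e-01,
        -1.62764582e-01],
       [ 0.00000000e+00,  0.00000000e+00,  0.00000000e+00,
         1.00000000e+00]])}
```

View pics/top0.png

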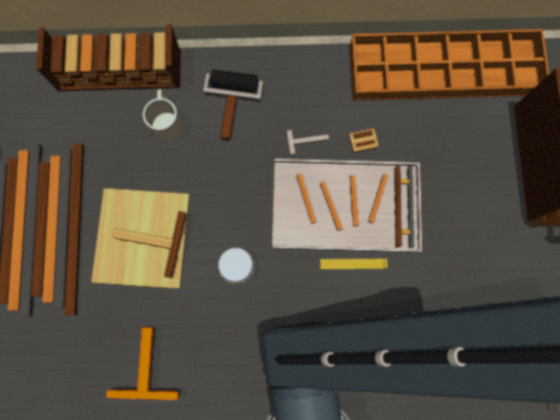

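View pics/scene0.png

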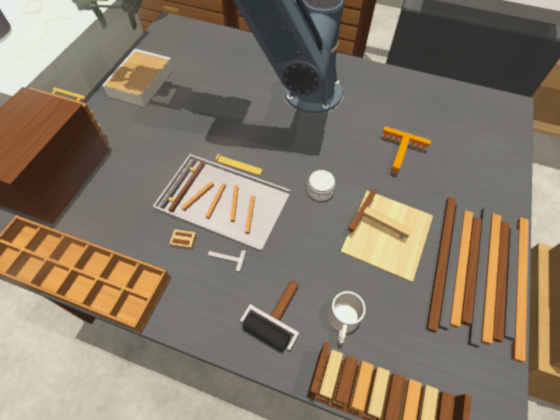

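The top view shows the galley at about (347,205), closed end to the right and stop at col 400, with strips at (306,198), (330,206), (354,200) and (378,198).

Candidates for the rake:
- (148,240): wooden handle and dark brown head, on the plywood board. This is the rake.
- (145,365): orange T shape, the look-alike.
- (230,110): brayer.
- (305,138): quoin key.

Next I'll measure these and check the choice in a close crop.

```bash
cat > h.py <<'E'
from rig import bot, vision
import cv2,numpy as np
def cast(name,uv,z,state=None):
    ci=vision.camera_info(name); K=ci["intrinsics"]
    uv=np.atleast_2d(np.asarray(uv,float))
    d=np.c_[(uv[:,0]-K[0,2])/K[0,0],-(uv[:,1]-K[1,2])/K[1,1],-np.ones(len(uv))]
    if name=="wrist":
        T=np.eye(4);T[:3,:3]=state["tcp_rot"];T[:3,3]=state["position"];T=T@ci["mount"]
    else: T=np.linalg.inv(ci["camera_from_world"])
    o=T[:3,3]; d=d@T[:3,:3].T
    return o+d*((z-o[2])/d[:,2])[:,None]
def proj(name,P,state=None):
    ci=vision.camera_info(name); K=ci["intrinsics"]
    if name=="wrist":
        T=np.eye(4);T[:3,:3]=state["tcp_rot"];T[:3,3]=state["position"];T=np.linalg.inv(T@ci["mount"])
    else: T=ci["camera_from_world"]
    p=np.atleast_2d(P)@T[:3,:3].T+T[:3,3]
    return np.c_[K[0,2]-K[0,0]*p[:,0]/p[:,2],K[1,2]+K[1,1]*p[:,1]/p[:,2]]
def blobs(mask,roi,amin):
    m=np.zeros_like(mask);x0,y0,x1,y1=roi;m[y0:y1,x0:x1]=mask[y0:y1,x0:x1]
    c,_=cv2.findContours(m,cv2.RETR_EXTERNAL,cv2.CHAIN_APPROX_NONE)
    return [k for k in c if cv2.contourArea(k)>=amin]
def ends(cnt):
    r=cv2.minAreaRect(cnt);b=cv2.boxPoints(r)
    e=sorted([(np.linalg.norm(b[i]-b[i-1]),(b[i]+b[i-1])/2) for i in range(4)],key=lambda t:t[0])
    return np.array([e[0][1],e[1][1]])
E
python3 - <<'E'
from h import *
im=cv2.imread("pics/top0.png")
hsv=cv2.cvtColor(im,cv2.COLOR_BGR2HSV)
for p in [(205,175),(200,354),(206,282),(230,130),(240,172),(238,145)]: print(p,hsv[p])
o=cv2.inRange(hsv,(5,120,90),(25,255,255))
for c in blobs(o,(280,165,392,245),40):
    e=ends(c); w=cast("top",e,.017); d=w[1]-w[0]
    print("strip",e.round(1).tolist(),w.mean(0).round(4),"len",np.linalg.norm(d).round(3),"ang",np.degrees(np.arctan2(d[1],d[0])).round(1))
a=cv2.resize(im[150:260,265:430],None,fx=4,fy=4,interpolation=cv2.INTER_CUBIC)
b=cv2.resize(im[180:295,85:200],None,fx=4,fy=4,interpolation=cv2.INTER_CUBIC)
a=a[:440];cv=np.zeros((460,660+460-330,3),np.uint8)
cv=np.zeros((560,790,3),np.uint8)
a=cv2.resize(a,(480,320));b=cv2.resize(b,(300,300));cv[:320,:480]=a;cv[:300,485:785]=b
cv2.imwrite("pics/crop1.png",cv[:320])
E
```

```text
(205, 175) [ 25 118 195]
(200, 354) [ 14 187 192]
(206, 282) [ 12  36 190]
(230, 130) [ 23 121 188]
(240, 172) [ 17 154 149]
(238, 145) [ 20 142 196]
strip [[321.6000061035156, 182.1999969482422], [339.70001220703125, 229.10000610351562]] [ 0.5302 -0.0723  0.017 ] len 0.118 ang -162.0
strip [[351.70001220703125, 175.89999389648438], [355.6000061035156, 225.10000610351562]] [ 0.5408 -0.1263  0.017 ] len 0.117 ang -178.8
strip [[370.3999938964844, 221.8000030517578], [385.1000061035156, 174.6999969482422]] [ 0.5445 -0.1825  0.017 ] len 0.118 ang -20.5
strip [[298.29998779296875, 174.1999969482422], [313.20001220703125, 221.89999389648438]] [ 0.5497 -0.0156  0.017 ] len 0.118 ang -165.2
```

View pics/crop1.png

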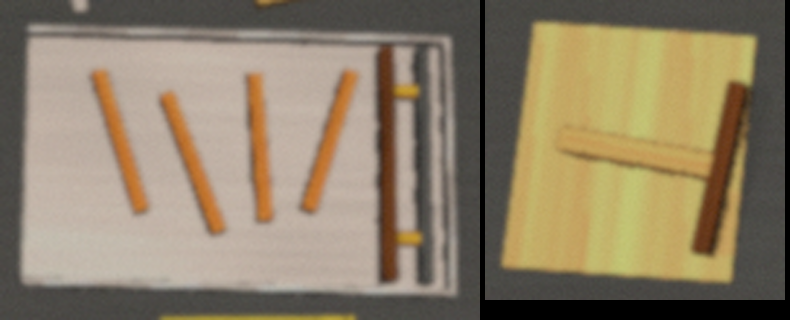

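The crop confirms the rake on the board, with the wooden handle and brown head. The stop bar is at crop col 387.

Run:
```python
from h import *
A=lambda *p:np.array(p)/2.909+[265,150]
B=lambda *p:(np.array(p)-[485,0])/2.609+[85,180]
g=cast("top",A((28,30),(452,38),(457,295),(21,284)),.020); print("galley",g.round(3).tolist(),g.mean(0).round(4))
d=(g[1]+g[2]-g[0]-g[3])[:2]; print("galley x ang",np.degrees(np.arctan2(d[1],d[0])),np.linalg.norm(d)/2)
print("stop front",cast("top",A((379,45),(382,283)),.019).round(4))
b=cast("top",B((535,23),(756,37),(731,282),(502,268)),.008);print("board",b.round(3).tolist(),b.mean(0).round(4)); d=(b[1]+b[2]-b[0]-b[3])[:2]; print(np.degrees(np.arctan2(d[1],d[0])),np.linalg.norm(d)/2)
h=cast("top",B((560,139),(720,168),(738,84),(703,252)),.054); print("rake tail,head,ends",h.round(4).tolist())
d=h[3]-h[2]; print("head len",np.linalg.norm(d),"x ang",np.degrees(np.arctan2(d[1],d[0]))+90, "len",np.linalg.norm(h[1]-h[0]))
d=h[1]-h[0]; print("handle ang",np.degrees(np.arctan2(d[1],d[0])))
```

```text
galley [[0.641, 0.054, 0.02], [0.625, -0.287, 0.02], [0.417, -0.274, 0.02], [0.436, 0.065, 0.02]] [ 0.5297 -0.1106  0.02  ]
galley x ang -92.92702544821195 0.3404933753750709
stop front [[ 0.621  -0.2281  0.019 ]
 [ 0.4284 -0.2167  0.019 ]]
board [[0.587, 0.454, 0.008], [0.568, 0.256, 0.008], [0.351, 0.277, 0.008], [0.369, 0.475, 0.008]] [0.4689 0.3657 0.008 ]
-95.23679979106588 0.1989849613552692
rake tail,head,ends [[0.473, 0.4147, 0.054], [0.4442, 0.2788, 0.054], [0.5163, 0.264, 0.054], [0.3738, 0.2924, 0.054]]
head len 0.1453017004519402 x ang 258.7305424735358 len 0.13888786543603565
handle ang -101.94039741324842
```

```bash
cat >> h.py <<'E'
def go(x,y,z,ang):
    "print the tool-frame shift mm and turn deg to a tool-down pose with tool x at ang"
    s=bot.read_state();R=s["tcp_rot"]
    a=np.degrees(np.arctan2(R[1,0],R[0,0])); t=np.radians(a)
    Rn=np.array([[np.cos(t),np.sin(t),0],[np.sin(t),-np.cos(t),0],[0,0,-1]])
    d=Rn.T@(np.array([x,y,z])-s["position"])*1000
    print("t",s["time_s"],"ang",a.round(2),"pos",s["position"].round(4),"F",s["force"].round(2),"tilt",(R[:2,2]*57.3).round(2),"open",round(s["opening"],3),"-> shift",d.round(1),"dist",np.linalg.norm(d).round(0),"wz",-(round((ang-a+180)%360-180,2)))
E
python3 -c "
from h import *
go(.45,-.1,.26,40)
go(.4605,.3569,.15,78.5)"
```

```text
t 0.1 ang 16.03 pos [ 0.1726 -0.6     0.2217] F [ 0.03  0.26 -0.02] tilt [-0.01  0.11] open 1.002 -> shift [ 404.7 -404.   -38.3] dist 573.0 wz -23.97
t 0.1 ang 16.03 pos [ 0.1726 -0.6     0.2217] F [ 0.03  0.26 -0.02] tilt [-0.01  0.11] open 1.002 -> shift [ 541.  -840.2   71.7] dist 1002.0 wz -62.47
```

```bash
python3 -m jog '[[[30,-30,-5],[0,0,-2],0],[[58,-58,-10],[0,0,-4],0],[[87,-87,-14],[0,0,-6],0],[[116,-116,-18],[0,0,-8],0],[[145,-145,-22],[0,0,-10],0],[[174,-174,-26],[0,0,-12],0],[[203,-203,-30],[0,0,-14],0],[[232,-232,-34],[0,0,-16],0],[[261,-261,-38],[0,0,-18],0],[[290,-290,-38],[0,0,-20],0],[[319,-319,-38],[0,0,-22],0],[[348,-348,-38],[0,0,-24],0]]'; python3 -c "
from h import *
go(.4605,.3569,.15,78.5)"
```

```text
time_s: 1.1
position: [0.4113, -0.1681, 0.2606]
tcp_rot: [[0.765, 0.644, -0.0], [0.644, -0.765, 0.0], [0.0, -0.0, -1.0]]
force: [-0.2, -0.2, 0.6]
opening: 1.002
t 1.1 ang 40.11 pos [ 0.4113 -0.1681  0.2606] F [-0.18 -0.24  0.65] tilt [-0.  0.] open 1.002 -> shift [ 375.8 -369.8  110.6] dist 539.0 wz -38.39
```

```bash
python3 -m jog '[[[28,-28,0],[0,0,-3],0],[[56,-56,0],[0,0,-6],0],[[84,-84,0],[0,0,-9],0],[[112,-111,0],[0,0,-12],0],[[140,-138,0],[0,0,-15],0],[[168,-166,0],[0,0,-18],0],[[196,-194,0],[0,0,-21],0],[[224,-221,10],[0,0,-24],0],[[252,-248,25],[0,0,-27],0],[[279,-275,40],[0,0,-30],0],[[306,-301,55],[0,0,-33],0],[[333,-328,70],[0,0,-36],0]]'; python3 -m jog '[[[20,-19,20],[0,0,-1.2],0],[[40,-39,40],[0,0,-2.4],0],[[42,-41,40],[0,0,-2.4],0],[[42,-41,40],[0,0,-2.4],0]]'; python3 -c "
from h import *
go(.4605,.3569,.15,78.5)
s=bot.read_state();im=vision.capture('wrist');cv2.imwrite('pics/w1.png',im[:,:,::-1])
np.save('w1.npy',{'tcp_rot':s['tcp_rot'],'position':s['position']})
"
```

```text
time_s: 2.1
position: [0.4545, 0.2971, 0.1896]
tcp_rot: [[0.238, 0.971, -0.0], [0.971, -0.238, -0.0], [-0.0, -0.0, -1.0]]
force: [0.5, -0.0, -0.0]
opening: 1.004
time_s: 2.43
position: [0.4231, 0.3465, 0.1489]
tcp_rot: [[0.197, 0.98, -0.004], [0.98, -0.197, -0.002], [-0.003, -0.003, -1.0]]
force: [0.4, -0.4, -0.1]
opening: 1.0
t 2.4333 ang 78.62 pos [0.4231 0.3465 0.1489] F [ 0.35 -0.43 -0.08] tilt [-0.21 -0.12] open 1.0 -> shift [17.5 34.6 -1.1] dist 39.0 wz 0.12
```

View pics/w1.png

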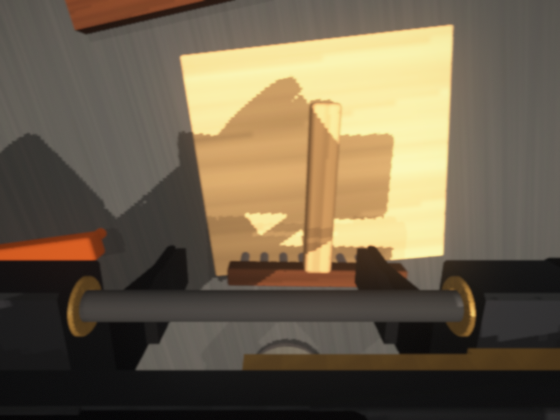

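The wrist view shows the handle from its tail at (325,103) to the head at (318,271), with the head bar at row 273 and tines above it.

```bash
python3 -c "
from h import *
s=np.load('w1.npy',allow_pickle=True).item()
p=cast('wrist',[(325,103),(318,271)],.054,s);print(p.round(4)); d=p[1]-p[0];a=np.degrees(np.arctan2(d[1],d[0]));print(a,np.linalg.norm(d))
u=d/np.linalg.norm(d); g=p[0]+.06*u;g2=p[1]-.072*u; print(g,g2)
g=(g+g2)/2
go(g[0],g[1],.10,a+180); go(g[0],g[1],.027,a+180)
"
```

```text
[[0.4764 0.4189 0.054 ]
 [0.4506 0.2892 0.054 ]]
-101.2636239538759 0.13228405978981542
[0.46472307 0.36006553 0.054     ] [0.46466759 0.35978694 0.054     ]
t 2.4833 ang 78.53 pos [0.4248 0.3461 0.1501] F [-0.42 -0.31  0.7 ] tilt [-0.05 -0.05] open 0.997 -> shift [21.5 36.3 50.1] dist 66.0 wz -0.21
t 2.4833 ang 78.53 pos [0.4248 0.3461 0.1501] F [-0.42 -0.31  0.7 ] tilt [-0.05 -0.05] open 0.997 -> shift [ 21.5  36.3 123.1] dist 130.0 wz -0.21
```

```bash
python3 -m jog '[[[10,18,15],[0,0,0],0],[[21,35,30],[0,0,0],0],[[21,35,60],[0,0,0],0],[[21,35,90],[0,0,0],0],[[21,35,110],[0,0,0],0],[[21,35,123],[0,0,0],0],[[21,35,123],[0,0,0],0.5],[[21,35,123],[0,0,0],0.8],[[21,35,123],[0,0,0],1],[[21,35,123],[0,0,0],1],[[21,35,123],[0,0,0],1],[[21,35,123],[0,0,0],1]]'; python3 -c "
from h import *
go(.4647,.36,.027,78.74)
im=vision.capture('wrist');cv2.imwrite('pics/w2.png',im[:,:,::-1])"
```

```text
time_s: 3.48
position: [0.4646, 0.3597, 0.0287]
tcp_rot: [[0.201, 0.98, 0.002], [0.98, -0.201, 0.001], [0.001, 0.002, -1.0]]
force: [-0.3, -0.5, 0.3]
opening: 0.628
t 3.4833 ang 78.43 pos [0.4646 0.3597 0.0287] F [-0.26 -0.55  0.28] tilt [0.11 0.06] open 0.628 -> shift [0.3 0.1 1.7] dist 2.0 wz -0.31
```

View pics/w2.png

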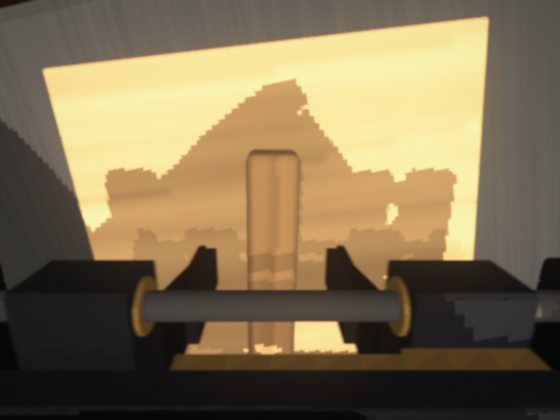

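Wrist view: the handle (col 272) is centred between the fingers (202 and 340).

```bash
python3 -m jog '[[[0,0,1.5],[0,0,0],1],[[0,0,1.5],[0,0,0],1],[[0,0,1.5],[0,0,0],1],[[0,0,1.5],[0,0,0],1],[[0,0,1.5],[0,0,0],1],[[0,0,1.5],[0,0,0],1],[[0,0,1.5],[0,0,0],1],[[0,0,1.5],[0,0,0],1],[[0,0,1.5],[0,0,0],1],[[0,0,1.5],[0,0,0],1]]'
```

```text
time_s: 4.37
position: [0.4639, 0.3595, 0.026]
tcp_rot: [[0.201, 0.98, -0.0], [0.98, -0.201, 0.0], [0.0, -0.0, -1.0]]
force: [1.3, 0.9, -2.3]
opening: 0.254
```

```bash
python3 -m jog '[[[0,0,-5],[0,0,0],1],[[0,0,-12],[0,0,0],1],[[0,0,-22],[0,0,0],1],[[0,0,-34],[0,0,0],1],[[0,0,-46],[0,0,0],1],[[0,0,-60],[0,0,0],1],[[0,0,-75],[0,0,0],1],[[0,0,-85],[0,0,0],1],[[0,0,-90],[0,0,0],1],[[0,0,-90],[0,0,0],1]]'
python3 - <<'E'
from h import *
go(.54,.104,.11,86.8)
for n in("top","scene"): cv2.imwrite(f"pics/{n}1.png",vision.capture(n)[:,:,::-1])
t=np.radians(-93.2);X=np.array([np.cos(t),np.sin(t)]);Y=np.array([-X[1],X[0]])
G=np.array([.5297,-.1106])
for p in [(.5497,-.0156),(.5302,-.0723),(.5408,-.1263),(.5445,-.1825),(.621,-.2281),(.4284,-.2167)]:
    d=np.array(p)-G; print((d@X).round(4),(d@Y).round(4))
tin=cast("top",[(235,265)],.055); print("tin",tin)
for gx,gy in [(-.142,.008),(-.05,.008)]:
    tip=G+gx*X+gy*Y; print("grip for front face",gx,tip-.084*X)
E
```

```text
time_s: 5.2
position: [0.4647, 0.3599, 0.118]
tcp_rot: [[0.2, 0.98, 0.003], [0.98, -0.2, 0.002], [0.002, 0.003, -1.0]]
force: [-0.2, 0.2, -2.5]
opening: 0.247
t 5.2 ang 78.43 pos [0.4647 0.3599 0.118 ] F [-0.21  0.25 -2.5 ] tilt [0.18 0.09] open 0.247 -> shift [-235.7  125.     8. ] dist 267.0 wz -8.37
-0.096 0.0147
-0.0383 -0.0016
0.0151 0.012
0.071 0.0188
0.1122 0.0977
0.1116 -0.0952
tin [[0.39483589 0.14722226 0.055     ]]
grip for front face -0.142 [0.55030319 0.11460104]
grip for front face -0.05 [0.54516761 0.02274449]
```

View pics/scene1.png

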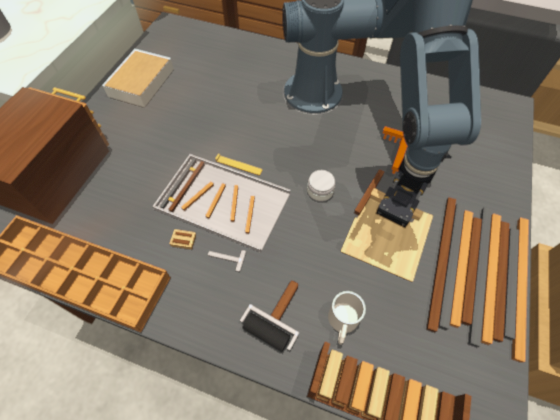

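The scene view shows the rake lifted, head at (370,190), clear of the tin at (321,185).

```bash
python3 -c "
from h import *
go(.552,.115,.11,86.8)"; python3 -m jog '[[[-18,11,0],[0,0,-0.6],1],[[-38,22,0],[0,0,-1.4],1],[[-60,34,0],[0,0,-2.2],1],[[-84,48,0],[0,0,-3.2],1],[[-108,62,0],[0,0,-4.2],1],[[-132,76,0],[0,0,-5.2],1],[[-156,90,0],[0,0,-6.2],1],[[-178,104,0],[0,0,-7.2],1],[[-198,118,0],[0,0,-8],1],[[-212,130,0],[0,0,-8.3],1],[[-222,139,0],[0,0,-8.3],1],[[-222,139,0],[0,0,-8.3],1]]'; python3 -c "
from h import *
go(.552,.115,.06,86.8)"
```

```text
t 5.3 ang 78.43 pos [0.4636 0.3593 0.1161] F [ 0.27  0.7  -3.2 ] tilt [-0.01 -0.  ] open 0.249 -> shift [-221.6  135.6    6.1] dist 260.0 wz -8.37
time_s: 6.3
position: [0.5571, 0.1118, 0.1154]
tcp_rot: [[0.06, 0.998, 0.001], [0.998, -0.06, -0.001], [-0.001, 0.001, -1.0]]
force: [0.4, 0.2, -2.7]
opening: 0.247
t 6.3 ang 86.56 pos [0.5571 0.1118 0.1154] F [ 0.41  0.19 -2.7 ] tilt [ 0.04 -0.03] open 0.247 -> shift [ 2.9 -5.3 55.4] dist 56.0 wz -0.24
```

```bash
python3 -m jog '[[[1,-2,10],[0,0,0],1],[[3,-5,25],[0,0,-0.2],1],[[3,-5,40],[0,0,-0.2],1],[[3,-5,55],[0,0,-0.2],1],[[3,-5,68],[0,0,-0.2],1],[[3,-5,76],[0,0,-0.2],1],[[3,-5,80],[0,0,-0.2],1],[[3,-5,80],[0,0,-0.2],1]]'
python3 - <<'E'
from h import *
go(.552,.115,.022,86.8)
a=vision.capture("top")[140:290,190:440,::-1]; b=vision.capture("scene")[130:270,130:350,::-1]
a=cv2.resize(a,(500,300),interpolation=3); b=cv2.resize(b,(471,300),interpolation=3)
cv2.imwrite("pics/c2.png",np.vstack([a,np.pad(b,((0,0),(0,29),(0,0)))]))
E
```

```text
time_s: 6.97
position: [0.5493, 0.1183, 0.0348]
tcp_rot: [[0.052, 0.999, -0.003], [0.999, -0.052, 0.0], [-0.0, -0.003, -1.0]]
force: [0.4, 0.3, -3.3]
opening: 0.251
t 6.9667 ang 86.99 pos [0.5493 0.1183 0.0348] F [ 0.39  0.34 -3.27] tilt [-0.17  0.01] open 0.251 -> shift [-3.1  2.9 12.8] dist 13.0 wz 0.19
```

View pics/c2.png

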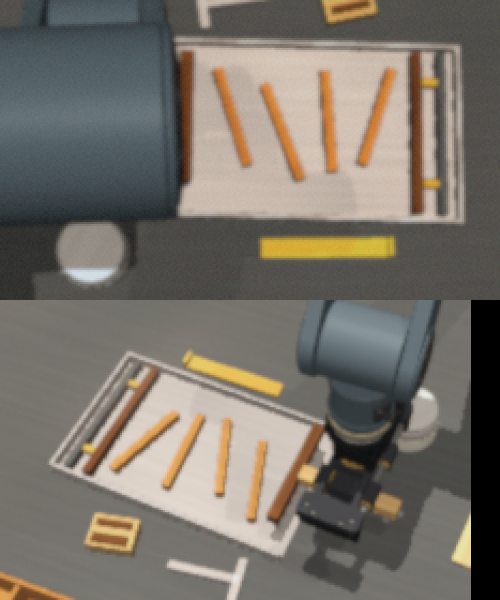

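Top crop: the head is at col 188 with all four strips to its right, and the stop is at col 415. Next I'll measure the head's angle against the stop.

Run:
```python
from h import *
im=cv2.cvtColor(vision.capture("top"),cv2.COLOR_RGB2BGR); hsv=cv2.cvtColor(im,cv2.COLOR_BGR2HSV)
m=cv2.inRange(hsv,(0,100,30),(20,255,125))
for roi,z in(((275,155,292,245),.062),((390,155,408,255),.019)):
    for c in blobs(m,roi,60):
        e=ends(c);w=cast("top",e,z);d=w[1]-w[0];print(e.round(1).tolist(),w.round(4).tolist(),np.degrees(np.arctan2(d[1],d[0])).round(2))
```

```text
[[282.0, 229.0], [282.0, 165.0]] [[0.4705, 0.0421, 0.062], [0.617, 0.0377, 0.062]] -1.74
[[397.20001220703125, 166.0], [398.5, 245.0]] [[0.6197, -0.2326, 0.019], [0.4334, -0.2221, 0.019]] 176.78
```

```bash
python3 -m jog '[[[0,1,4],[0,0,0.3],1],[[0,2,8],[0,0,0.5],1],[[0,2,11],[0,0,0.5],1],[[0,2,11],[0,0,0.5],1]]'; python3 -m jog '[[[0,0,0.5],[0,0,0],1],[[0,0,1],[0,0,0],1],[[0,0,1],[0,0,0],1]]'; python3 -c "
from h import *
go(.552,.115,.022,86.5)"; python3 -m jog '[[[0,0,0.5],[0,0,0],1],[[0,0,1],[0,0,0],1],[[0,0,1],[0,0,0],1]]'; python3 -c "
from h import *
go(.552,.115,.022,86.5)"
```

```text
time_s: 7.45
position: [0.5524, 0.1171, 0.0245]
tcp_rot: [[0.063, 0.998, -0.001], [0.998, -0.063, -0.0], [-0.0, -0.001, -1.0]]
force: [0.0, 0.5, -2.3]
opening: 0.248
time_s: 7.7
position: [0.5526, 0.1172, 0.024]
tcp_rot: [[0.062, 0.998, -0.0], [0.998, -0.062, 0.0], [-0.0, -0.0, -1.0]]
force: [0.2, -0.1, -1.0]
opening: 0.25
t 7.7 ang 86.43 pos [0.5526 0.1172 0.024 ] F [ 0.19 -0.09 -1.05] tilt [-0.  0.] open 0.25 -> shift [-2.3 -0.5  2. ] dist 3.0 wz -0.07
time_s: 7.95
position: [0.5527, 0.1173, 0.023]
tcp_rot: [[0.062, 0.998, 0.0], [0.998, -0.062, 0.0], [0.0, 0.0, -1.0]]
force: [0.4, -0.7, -1.7]
opening: 0.254
t 7.95 ang 86.43 pos [0.5527 0.1173 0.023 ] F [ 0.4  -0.73 -1.66] tilt [0. 0.] open 0.254 -> shift [-2.3 -0.5  1. ] dist 3.0 wz -0.07
```

```bash
python3 -m jog '[[[-3,0,0],[0,0,0],1],[[-8,0,0],[0,0,0],1],[[-13,0,0],[0,0,0],1],[[-18,0,0],[0,0,0],1],[[-23,0,0],[0,0,0],1],[[-28,0,0],[0,0,0],1],[[-33,0,0],[0,0,0],1],[[-38,0,0],[0,0,0],1],[[-43,0,0],[0,0,0],1],[[-48,0,0],[0,0,0],1],[[-53,0,0],[0,0,0],1],[[-58,0,0],[0,0,0],1]]';python3 -m jog '[[[-5,0,0],[0,0,0],1],[[-10,0,0],[0,0,0],1],[[-15,0,0],[0,0,0],1],[[-20,0,0],[0,0,0],1],[[-25,0,0],[0,0,0],1],[[-30,0,0],[0,0,0],1],[[-35,0,0],[0,0,0],1],[[-40,0,0],[0,0,0],1],[[-45,0,0],[0,0,0],1],[[-49,0,0],[0,0,0],1],[[-52,0,0],[0,0,0],1],[[-52,0,0],[0,0,0],1]]'
python3 - <<'E'
from h import *
go(.552,.115,.022,86.5)
a=vision.capture("top")[140:290,190:440,::-1]; b=vision.capture("scene")[130:270,130:350,::-1]
a=cv2.resize(a,(500,300),interpolation=3); b=cv2.resize(b,(471,300),interpolation=3)
cv2.imwrite("pics/c3.png",np.vstack([a,np.pad(b,((0,0),(0,29),(0,0)))]))
E
```

```text
time_s: 8.95
position: [0.549, 0.0589, 0.023]
tcp_rot: [[0.062, 0.998, -0.0], [0.998, -0.062, 0.0], [0.0, -0.0, -1.0]]
force: [-0.3, 0.5, -1.4]
opening: 0.247
time_s: 9.95
position: [0.5458, 0.0068, 0.023]
tcp_rot: [[0.063, 0.998, -0.0], [0.998, -0.063, -0.0], [-0.0, -0.0, -1.0]]
force: [-0.1, 0.4, -1.5]
opening: 0.249
t 9.95 ang 86.39 pos [0.5458 0.0068 0.023 ] F [-0.05  0.44 -1.55] tilt [-0.   -0.01] open 0.249 -> shift [108.4  -0.7   1. ] dist 108.0 wz -0.11
```

View pics/c3.png

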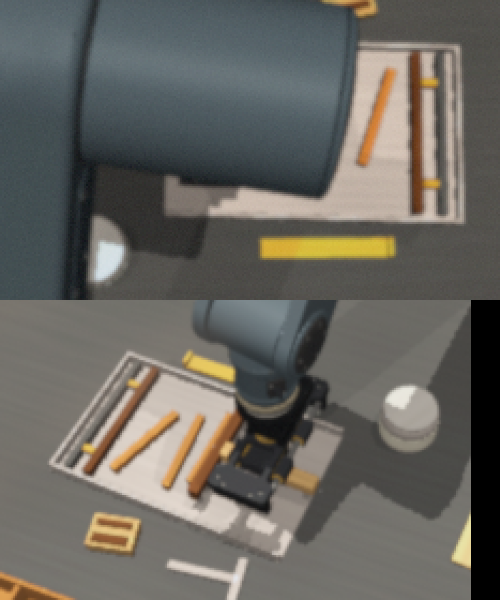

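Scene crop: the first two strips lie flush against the head (215,455), and strips 3 and 4 are ahead of it.

```bash
python3 -m jog '[[[-4,0,0],[0,0,0],1],[[-8,0,0],[0,0,0],1],[[-13,0,0],[0,0,0],1],[[-18,0,0],[0,0,0],1],[[-23,0,0],[0,0,0],1],[[-28,0,0],[0,0,0],1],[[-32,0,0],[0,0,0],1],[[-36,0,0],[0,0,0],1],[[-40,0,0],[0,0,0],1],[[-44,0,0],[0,0,0],1],[[-47,0,0],[0,0,0],1],[[-50,0,0],[0,0,0],1]]';python3 -m jog '[[[-3,0,0],[0,0,0],1],[[-6,0,0],[0,0,0],1],[[-9,0,0],[0,0,0],1],[[-12,0,0],[0,0,0],1],[[-15,0,0],[0,0,0],1],[[-18,0,0],[0,0,0],1],[[-20,0,0],[0,0,0],1],[[-22,0,0],[0,0,0],1],[[-24,0,0],[0,0,0],1],[[-26,0,0],[0,0,0],1],[[-28,0,0],[0,0,0],1],[[-28,0,0],[0,0,0],1]]'
python3 - <<'E'
from h import *
go(.552,.115,.022,86.5)
b=vision.capture("scene")[140:250,130:310,::-1]
cv2.imwrite("pics/c4.png",cv2.resize(b,None,fx=3.5,fy=3.5,interpolation=3))
E
```

```text
time_s: 11.05
position: [0.5427, -0.0427, 0.023]
tcp_rot: [[0.062, 0.998, -0.0], [0.998, -0.062, 0.0], [0.0, -0.0, -1.0]]
force: [-0.1, 0.7, -1.8]
opening: 0.252
time_s: 12.05
position: [0.541, -0.0708, 0.023]
tcp_rot: [[0.062, 0.998, 0.0], [0.998, -0.062, -0.0], [-0.0, 0.0, -1.0]]
force: [-0.5, 0.5, -2.4]
opening: 0.245
t 12.05 ang 86.42 pos [ 0.541  -0.0708  0.023 ] F [-0.48  0.5  -2.43] tilt [ 0.01 -0.01] open 0.245 -> shift [186.1  -0.6   1. ] dist 186.0 wz -0.08
```

View pics/c4.png

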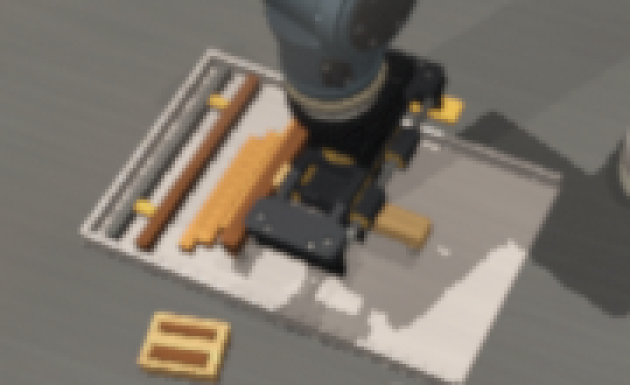

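The scene crop shows all four strips packed parallel against the head (230,200), with a gap of about 20 mm left to the stop.

```bash
python3 -m jog '[[[-1.5,0,0],[0,0,0],1],[[-3,0,0],[0,0,0],1],[[-4.5,0,0],[0,0,0],1],[[-6,0,0],[0,0,0],1],[[-7.5,0,0],[0,0,0],1],[[-9,0,0],[0,0,0],1],[[-10.5,0,0],[0,0,0],1],[[-12,0,0],[0,0,0],1],[[-13,0,0],[0,0,0],1],[[-14,0,0],[0,0,0],1],[[-15,0,0],[0,0,0],1],[[-15,0,0],[0,0,0],1]]';for i in 1 2 3; do python3 -c "
from h import *
print(bot.read_state()['force'])
vision.capture('wrist');print(bot.read_state()['force'])";done
```

```text
time_s: 13.1
position: [0.5401, -0.0856, 0.023]
tcp_rot: [[0.062, 0.998, 0.0], [0.998, -0.062, -0.0], [-0.0, 0.0, -1.0]]
force: [-0.1, 0.1, -2.9]
opening: 0.253
[-0.05416857  0.0556516  -2.92042088]
[-0.26080117  0.61814809 -1.76256322]
[-0.26080117  0.61814809 -1.76256322]
[ 0.12351439 -0.70958141 -1.91922575]
[ 0.12351439 -0.70958141 -1.91922575]
[-0.8954231  -0.88179766 -2.04047414]
```

```bash
python3 -m jog '[[[-0.7,0,0],[0,0,0],1],[[-1.4,0,0],[0,0,0],1],[[-2,0,0],[0,0,0],1],[[-2,0,0],[0,0,0],1]]'
```

```text
time_s: 13.58
position: [0.5399, -0.0874, 0.0231]
tcp_rot: [[0.062, 0.998, -0.0], [0.998, -0.062, 0.0], [0.0, -0.0, -1.0]]
force: [0.9, 0.3, -1.5]
opening: 0.25
```

```bash
for i in 1; do python3 -m jog '[[[-0.5,0,0],[0,0,0],1],[[-1,0,0],[0,0,0],1],[[-1.5,0,0],[0,0,0],1],[[-1.5,0,0],[0,0,0],1]]'; done | grep -E 'pos|force'; python3 -m jog '[[[-0.5,0,0],[0,0,0],1],[[-1,0,0],[0,0,0],1],[[-1.5,0,0],[0,0,0],1],[[-1.5,0,0],[0,0,0],1]]' | grep -E 'pos|force'
```

```text
position: [0.5398, -0.0889, 0.023]
force: [-0.4, -0.4, -1.5]
position: [0.5397, -0.0905, 0.0231]
force: [0.3, 0.8, -1.8]
```

```bash
python3 -m jog '[[[-0.5,0,0],[0,0,0],1],[[-1,0,0],[0,0,0],1],[[-1.5,0,0],[0,0,0],1],[[-1.5,0,0],[0,0,0],1]]' | grep -E 'pos|force'; python3 -m jog '[[[-0.5,0,0],[0,0,0],1],[[-1,0,0],[0,0,0],1],[[-1,0,0],[0,0,0],1],[[-1,0,0],[0,0,0],1]]' | grep -E 'pos|force'
```

```text
position: [0.5393, -0.0916, 0.023]
force: [-0.6, 2.3, -0.5]
position: [0.5391, -0.0923, 0.023]
force: [-0.2, 5.4, -0.4]
```

```bash
python3 -m jog '[[[-0.4,0,0],[0,0,0],1],[[-0.8,0,0],[0,0,0],1],[[-0.8,0,0],[0,0,0],1],[[-0.8,0,0],[0,0,0],1]]' | grep -E 'pos|force'; python3 -m jog '[[[-0.4,0,0],[0,0,0],1],[[-0.7,0,0],[0,0,0],1],[[-0.7,0,0],[0,0,0],1],[[-0.7,0,0],[0,0,0],1]]' | grep -E 'pos|force'
```

```text
position: [0.539, -0.0929, 0.023]
force: [-1.5, 5.8, -0.0]
position: [0.5389, -0.0933, 0.0231]
force: [0.2, 7.4, 0.3]
```

```bash
python3 -m jog '[[[-0.5,0,0],[0,0,0],1],[[-1,0,0],[0,0,0],1],[[-1,0,0],[0,0,0],1],[[-1,0,0],[0,0,0],1]]' | grep -E 'pos|force'; python3 -m jog '[[[-0.3,0,0],[0,0,0],1],[[-0.6,0,0],[0,0,0],1],[[-0.6,0,0],[0,0,0],1],[[-0.6,0,0],[0,0,0],1],[[-0.6,0,0],[0,0,0],1]]' | grep -E 'pos|force'
```

```text
position: [0.5388, -0.0938, 0.0231]
force: [0.0, 8.8, 0.9]
position: [0.5387, -0.0941, 0.0231]
force: [0.5, 9.6, 1.4]
```

```bash
for k in 1; do python3 -m jog '[[[-0.3,0,0],[0,0,0],1],[[-0.3,0,0],[0,0,0],1],[[-0.3,0,0],[0,0,0],1],[[-0.3,0,0],[0,0,0],1],[[-0.3,0,0],[0,0,0],1],[[-0.3,0,0],[0,0,0],1],[[-0.3,0,0],[0,0,0],1],[[-0.3,0,0],[0,0,0],1],[[-0.3,0,0],[0,0,0],1],[[-0.3,0,0],[0,0,0],1],[[-0.3,0,0],[0,0,0],1],[[-0.3,0,0],[0,0,0],1]]' | grep -E 'time|pos|force'; done
python3 - <<'E'
from h import *
b=vision.capture("scene")[140:250,130:310,::-1]
cv2.imwrite("pics/c5.png",cv2.resize(b,None,fx=3.5,fy=3.5,interpolation=3))
F=[]
for i in range(8): vision.capture("scene"); F.append(bot.read_state()["force"])
print(np.mean(F,0),np.max(F,0)); print(bot.read_state()["time_s"])
E
```

```text
time_s: 17.33
position: [0.5387, -0.0942, 0.0231]
force: [0.6, 9.3, 2.0]
[0.48701589 9.95425994 1.52915906] [ 0.99655766 10.7051231   1.89179506]
17.7833
```

View pics/c5.png

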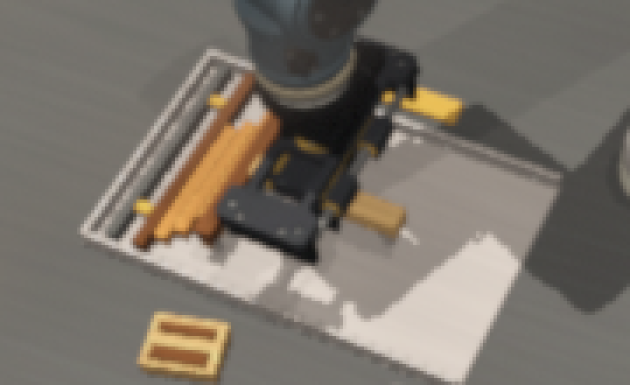

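The crop shows the pack tight between the head and the stop at (190,200). The push was held for over 1.5 s at about 10 N, so I'll withdraw gently.

```bash
python3 -m jog '[[[0.3,0,0],[0,0,0],1],[[0.6,0,0],[0,0,0],1],[[0.9,0,0],[0,0,0],1],[[1.2,0,0],[0,0,0],1],[[1.5,0,0],[0,0,0],1],[[1.8,0,0],[0,0,0],1],[[2.1,0,0],[0,0,0],1],[[2.4,0,0],[0,0,0],1],[[2.7,0,0],[0,0,0],1],[[3,0,0],[0,0,0],1],[[3.3,0,0],[0,0,0],1],[[3.6,0,0],[0,0,0],1]]'| grep -E 'pos|force'; python3 -m jog '[[[0.3,0,0],[0,0,0],1],[[0.6,0,0],[0,0,0],1],[[0.9,0,0],[0,0,0],1],[[1.2,0,0],[0,0,0],1],[[1.5,0,0],[0,0,0],1],[[1.8,0,0],[0,0,0],1],[[2.1,0,0],[0,0,0],1],[[2.4,0,0],[0,0,0],1],[[3,0,0],[0,0,0],1],[[4,0,0],[0,0,0],1],[[6,0,0],[0,0,0],1],[[9,0,0],[0,0,0],1]]'| grep -E 'pos|force'; python3 -m jog '[[[4,0,0],[0,0,0],1],[[9,0,0],[0,0,0],1],[[15,0,0],[0,0,0],1],[[21,0,0],[0,0,0],1],[[27,0,-2],[0,0,0],1],[[33,0,-6],[0,0,0],1],[[36,0,-14],[0,0,0],1],[[38,0,-26],[0,0,0],1],[[38,0,-42],[0,0,0],1],[[38,0,-60],[0,0,0],1],[[38,0,-80],[0,0,0],1],[[38,0,-90],[0,0,0],1]]'; python3 -c "
from h import *
go(.4647,.36,.115,78.6)"
```

```text
position: [0.5394, -0.0927, 0.023]
force: [-1.9, 3.0, -0.9]
position: [0.5403, -0.0837, 0.0231]
force: [0.4, 0.0, -1.8]
time_s: 20.78
position: [0.5437, -0.0458, 0.1158]
tcp_rot: [[0.062, 0.998, 0.004], [0.998, -0.062, -0.001], [-0.001, 0.004, -1.0]]
force: [-0.2, 0.2, -2.3]
opening: 0.251
t 20.7833 ang 86.45 pos [ 0.5437 -0.0458  0.1158] F [-0.24  0.22 -2.33] tilt [ 0.22 -0.07] open 0.251 -> shift [ 400.1 -104.     0.8] dist 413.0 wz 7.85
```

```bash
python3 -m jog '[[[15,-4,0],[0,0,0.3],1],[[38,-10,0],[0,0,0.8],1],[[68,-18,0],[0,0,1.5],1],[[104,-27,0],[0,0,2.2],1],[[142,-37,0],[0,0,3],1],[[181,-47,0],[0,0,3.7],1],[[220,-57,0],[0,0,4.5],1],[[258,-67,0],[0,0,5.2],1],[[295,-77,0],[0,0,6],1],[[330,-86,0],[0,0,6.7],1],[[362,-94,0],[0,0,7.3],1],[[385,-100,0],[0,0,7.85],1]]'; python3 -m jog '[[[8,-2,0],[0,0,0],1],[[14,-6,0],[0,0,0],1],[[14,-6,0],[0,0,0],1]]'
python3 - <<'E'
from h import *
go(.4647,.36,.029,78.6)
im=cv2.cvtColor(vision.capture("top"),cv2.COLOR_RGB2BGR); hsv=cv2.cvtColor(im,cv2.COLOR_BGR2HSV)
cv2.imwrite("pics/t6.png",im)
m=cv2.inRange(hsv,(5,120,90),(25,255,255))
for c in blobs(m,(280,165,405,245),40):
    r=cv2.minAreaRect(c);b=cv2.boxPoints(r); print(cast("top",b,.017).round(4).tolist(), r)
a=cv2.resize(im[150:260,265:430],None,fx=4,fy=4,interpolation=3)
cv2.imwrite("pics/c6.png",a)
E
```

```text
time_s: 21.78
position: [0.4657, 0.3479, 0.1134]
tcp_rot: [[0.197, 0.98, 0.001], [0.98, -0.197, 0.001], [0.001, 0.001, -1.0]]
force: [0.2, -0.3, -2.1]
opening: 0.25
time_s: 22.03
position: [0.4629, 0.3603, 0.1131]
tcp_rot: [[0.197, 0.98, -0.0], [0.98, -0.197, -0.0], [-0.0, -0.0, -1.0]]
force: [0.0, -0.1, -1.9]
opening: 0.247
t 22.0333 ang 78.67 pos [0.4629 0.3603 0.1131] F [ 0.04 -0.14 -1.88] tilt [-0.01 -0.  ] open 0.247 -> shift [ 0.1  1.8 84.1] dist 84.0 wz 0.07
[[0.6217, -0.181, 0.017], [0.6197, -0.2489, 0.017], [0.4356, -0.2352, 0.017], [0.4375, -0.1692, 0.017]] ((389.5, 205.0), (78.0, 29.0), 90.0)
```

View pics/c6.png

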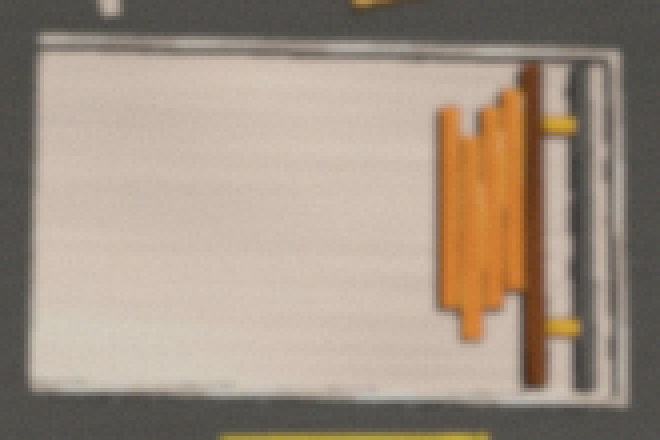

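The crop shows the four strips parallel and tight against the stop (cols 438–525). Now I'll lower the rake onto its board.

```bash
python3 -m jog '[[[0,1,15],[0,0,0],1],[[0,2,35],[0,0,0],1],[[0,2,55],[0,0,0],1],[[0,2,70],[0,0,0],1],[[0,2,79],[0,0,0],1],[[0,2,83],[0,0,0],1],[[0,2,84],[0,0,0],1],[[0,2,84],[0,0,0],1]]'| grep -E 'pos|force'; python3 -m jog '[[[0,0,0.5],[0,0,0],1],[[0,0,1],[0,0,0],1],[[0,0,1],[0,0,0],1]]'| grep -E 'pos|force'; python3 -m jog '[[[0,0,0.5],[0,0,0],1],[[0,0,1],[0,0,0],1],[[0,0,1],[0,0,0],1]]'| grep -E 'pos|force'
```

```text
position: [0.4661, 0.3588, 0.0294]
force: [-0.1, 0.9, -2.2]
position: [0.4659, 0.3595, 0.0288]
force: [0.4, 1.0, -2.3]
position: [0.4655, 0.3594, 0.0272]
force: [0.6, 0.5, -2.5]
```

```bash
python3 -m jog '[[[0,0,0.5],[0,0,0],1],[[0,0,1],[0,0,0],1],[[0,0,1],[0,0,0],1]]'| grep -E 'pos|force'; python3 -m jog '[[[0,0,0.5],[0,0,0],1],[[0,0,1],[0,0,0],1],[[0,0,1],[0,0,0],1]]'| grep -E 'pos|force'
```

```text
position: [0.4656, 0.3594, 0.0261]
force: [0.4, 0.3, -1.0]
position: [0.4656, 0.3594, 0.026]
force: [-1.8, -1.1, 4.6]
```

Down on the board, so I'll release and lift away.

```bash
python3 -m jog '[[[0,0,-0.5],[0,0,0],0.7],[[0,0,-0.5],[0,0,0],0.5],[[0,0,-0.5],[0,0,0],0.3],[[0,0,-0.5],[0,0,0],0.3],[[0,0,-0.5],[0,0,0],0.3],[[0,0,-0.5],[0,0,0],0.3],[[0,0,-0.5],[0,0,0],0.3],[[0,0,-0.5],[0,0,0],0.3],[[0,0,-0.5],[0,0,0],0.3]]'; python3 -m jog '[[[0,0,-6],[0,0,0],0.3],[[0,0,-16],[0,0,0],0.3],[[0,0,-32],[0,0,0],0.3],[[0,0,-55],[0,0,0],0.3],[[0,0,-85],[0,0,0],0.3],[[20,0,-115],[0,0,0],0.3],[[50,0,-145],[0,0,0],0.3],[[80,0,-170],[0,0,0],0.3],[[80,0,-180],[0,0,0],0.3],[[80,0,-180],[0,0,0],0.3]]'
python3 - <<'E'
from h import *
im=vision.capture("scene")[:,:,::-1]; cv2.imwrite("pics/s7.png",im)
s=bot.read_state();w=vision.capture("wrist")[:,:,::-1]
np.save('w7.npy',{'tcp_rot':s['tcp_rot'],'position':s['position']}); cv2.imwrite("pics/w7.png",w)
cv2.imwrite("pics/c7.png",np.hstack([cv2.resize(w,(440,330)),cv2.resize(im[150:300,300:460],(352,330))]))
E
```

```text
time_s: 24.5
position: [0.4655, 0.3593, 0.0255]
tcp_rot: [[0.198, 0.98, -0.0], [0.98, -0.198, -0.0], [-0.0, -0.0, -1.0]]
force: [0.5, 0.5, 0.1]
opening: 0.691
time_s: 25.33
position: [0.4832, 0.4401, 0.2103]
tcp_rot: [[0.196, 0.981, 0.008], [0.981, -0.196, 0.005], [0.006, 0.007, -1.0]]
force: [0.7, -0.4, -0.5]
opening: 0.701
```

View pics/c7.png

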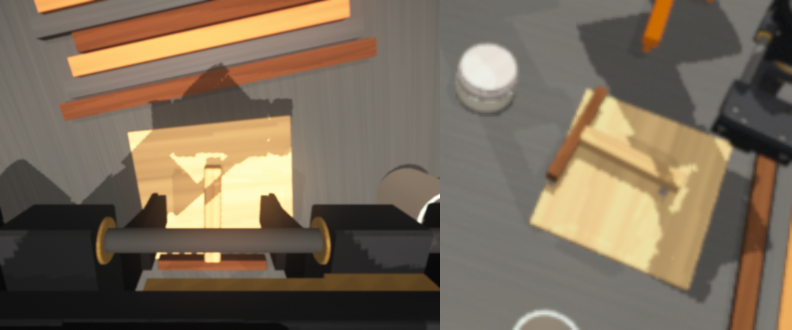

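The rake stands level on its board with the gripper clear, so I'll hand in.

```bash
python3 -m jog '[[[0,0,0],[0,0,0],0.3],[[0,0,0],[0,0,0],0.3],[[0,0,0],[0,0,0],0.3]]'|head -1; python3 -c "
from rig import bot
print(bot.hand_in())"
```

```text
time_s: 25.68
the job is handed in; nothing more can be done
None
```

The job is handed in at 25.7 s, with no verdict reported. I combed the four strips to the stop with the tines, pressed the pack, drew the rake back slowly and stood it on its board.

- **Press:** the wrist force averaged 10.0 N over the last part of the hold, with a peak reading of 10.7 N. The hold was over 1.5 s. Some of that force is friction from the tines touching the floor (vertical load about 4 N), so the force on the strips was probably 9–10 N.
- **Strips:** the last top view showed all four parallel and tight against the stop, about 50 mm across the pack. I judged this from the picture; the automatic outline merged the strips with the stop, so it gave no separate angles.
- **Rake:** the last views showed it standing level on the board. It was released about 7 mm from the board's centre, and the gripper is clear of it.
- **Disagreements:** the top and wrist cameras put the grip point 4–5 mm apart, and I used the wrist value. One measurement put the rake head 1.5° off the stop, within that measurement's pixel error.
- **Bystanders:** none was seen to move, but I didn't measure them at the end.

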